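Snug down a carving hold-down with a tommy bar

ROBOT

A 7-joint arm with a two-finger parallel gripper is mounted at the origin on the work surface. World frame = base frame: x ahead of the robot, y to its left, z up, the work surface at z = 0. Lengths are in m, angles in rad, forces in N, time in s.
With the tool pointing down it reaches from about 0.4 to 0.925 m from the base axis. Payload 5.6 kg.
Tool frame: the origin (TCP) lies where the fingers leave the gripper's body, on its centre line; the fingertips stand 73 mm ahead of it and the grasp point (between the pads) lies 54 mm ahead of it; z points along the fingers, y is the line along which they close (so a half turn about z gives the same grasp; the last joint's range is limited). The gripper opens to 85 mm and grips with 20 to 120 N. Pads are 22 mm wide; open, the fingers measure 114 mm over their backs; the gripper's body (76 mm by 85 mm) begins 54 mm behind the grasp point. The pads swing forward as they close: fully open they stand 13 mm farther back than shut.
Start: joints at [1.21, 0.468, -0.012, 1.603, 0.006, 1.071, -0.056], TCP at [0.203, -0.617, 0.304] pointing down, gripper open.
Joint ranges: [-2.53, 2.53], [-0.31, 2.02], [-1.57, 1.55], [0.28, 2.44], [-1.29, 4.43], [0.15, 1.84], [-2.92, 2.92]. Speed limits (rad/s): [2.57, 2.57, 3.14, 3.14, 3.14, 3.14, 3.14].

INTERFACE

Orientations are given as a unit quaternion [x, y, z, w].
In Python, from bench import arm gives the robot as it stands. The module is installed in compiled form; this text tells all that it offers.
- The arm moves only by the shell command python3 -m pendant 'ROWS' [OPENING] [FORCE]. ROWS is a JSON object of lists of equal length, an entry for each row: "xyz": the shift along the tool's x, y, z in cm, a list of three; "twist": the turn, a rotation vector about the tool's x, y, z in rad, a list of three. A call has 1 to 12 rows; each row shifts and turns the commanded pose from where the row before left it, along the tool's axes as they then stand; what a row does not reach is not made up. A row lasts 1/8 s, in which the tool goes at most 62.5 mm and 10.7 degrees, less where a joint would pass 70% of its speed; a pose out of reach is approached as far as the arm can. A call is refused whole if a number of a shift passes 6.25 or a number of a turn 0.188, either way. A call with a gripper value outside its range is refused whole. OPENING is the finger opening in cm, from 0 to 8.54, set as the call begins (- or left out, the last holds). The fingers move at their own pace and stop on an object; FORCE is the grip in N (left out, the last holds). Time passes only in rows, so rows that do not move let the fingers close. It gives the time, the measured TCP pose, the force, the opening and the grip force at its end, in the units of the state.
- arm.get_obs(): the state, without advancing time (a new reading comes with each control period).
- arm.capture(name): name is "scene" or "top" or "wrist"; returns (picture, depth): 420x560x3 uint8, red, green, blue; 420x560 float32, m along the optical axis (not along the pixel's ray), 0 where there is no reading.
- arm.camera_params(name): a dict with "camera_matrix" (3x3 intrinsics, pixels), "extrinsics" (4x4, takes a point from camera to world coordinates). Camera axes: x right, y down, z forward; pixel columns grow to the right and rows downward; lengths in m; the calibration is good to about 2 mm. A picture is of the moment at which its call begins: read the wrist's pose just before it. camera_params takes no time and is no camera call; for the wrist camera it gives the pose at the moment of the call.
- arm.job_done(): hands the job in; it is judged then, once.
Trained networks look in the newest picture that a camera, given by its name, has taken for a name from the list of things; names that differ only in an ending like _2 or _b are one class to them, and where a whole thing is asked for, a point or a joint stands for the part that bears it (a point fixed in the world has none). Each returns a list of dicts, best first, with "p" (0 to 1); they miss things now and then, are a little off and sometimes report something else, mostly with a low value. They report only what shows in the picture. A call takes as long as a camera call. They do not tell look-alikes from the thing itself.
- arm.recognise(camera, target): "xy" ([column, row] in pixels, amid what is visible of it).
The state is a dict: "clock": time; "qpos": joint angles; "qvel": joint speeds; "joint_efforts": joint torques, N m; "tcp_pos": TCP position; "tool_rot": TCP orientation; "contact_force": force on the tool from outside, world axes, zero at the start; "moment": the same for the moment, N m; "grip_width": finger opening in m; "finger_force": force on a finger pad.
Only numpy, scipy, OpenCV 4.12 (cv2) and the standard library are available. Lean on these libraries where they do the work, as an engineer would, in place of code of your own. Each camera call takes 0.05 s, during which the arm holds its last target. There are 200 camera calls.

TASK

With the tommy bar (not the fingers), turn the brass ring nut clockwise until it bears snugly on the blue strap, to about 0.75 Nm and never past 0.9 Nm, which would bruise the wood. Work in at least two short bites: set the bar in a hole of the nut, swing it round, pull it clear and set it in again. Leave everything else on the bench alone, and at the end lay the bar back flat on the green mat.

Things in the scene. Friction and masses are not known exactly. Their poses are not given: they have to be found in the camera images.
- bar: Tommy bar, 145 g: dark wooden handle, square, 100 long x 22 x 22, with a round-ended steel rod of 10 diameter out of its +x end, rod axis 11 above the underside. Lies on the green mat. Origin: centre of the handle's underside; x along the bar to the tip, 135 from the origin; z up. Handle's rear end 50 behind the origin, centre of mass 35 ahead of it. Grip the handle across its width (y).
- bar_tip (a point): Tip of the steel rod, on the rod axis: at (135, 0, 11) in the bar's frame.
- nut: Brass ring nut, 80 diameter x 29.5 high, a black dash on top over each hole, on a threaded post (21 diameter, 128 high). Origin: on the axis at the nut's underside, about 81 above the table, z up. Clockwise from above it sinks 16 per turn. It runs stiffly (0.3 to 0.5 Nm felt) for 1.1 to 2.9 rad (it varies) to the strap's washer; then torque climbs about 0.7 Nm per rad. It stays where it is left.
- nut_mid (a point): On the nut's axis, 14.75 above its origin, level with its holes. Six radial holes, 12 wide x 13.5 high, 60 degrees apart, the first along +x of this frame (it turns with the nut), from the rim (40 from the axis) to a blind end 13 from the axis. Under 0.6 Nm is too loose, over 0.9 Nm too tight: torque on the nut is side force x distance to its axis (130 say) plus the moment at the hand.
- strap: Blue steel strap under the nut, 170 x 38 x about 10, its x pointing away from the robot. Origin near the post's axis, about 62 above the table, with a washer of uncertain height on top. It lies on a heel block and on the pale blank, which is on the nut's +x side, 100 x 180 in plan, with two carved bosses up to 94 above the table. The robot's side is clear.
- mat: Green mat fixed on the table, 230 x 120 x 4, long side along its x. Origin: centre of its underside, at table level.
- mallet: Carver's round mallet standing on its head, 90 diameter, 252 high. Leave it alone. Origin under its centre.
- gouge_a: Gouge with a brown wooden handle, lying, 200 long. Leave it alone. Origin under its ferrule.
- offcut: Pale wood offcut, 90 x 45 x 30. Leave it alone. Origin under its centre.
- knob: Reddish mushroom-shaped tool handle standing up, 54 wide, 62 high. Leave it alone. Origin under its centre.
- oil: Amber oil bottle, 56 diameter, 130 high. Leave it alone. Origin under its centre.
Not all that is in view belongs to the job. Leave any pink or red look-alike of the bar alone.

How it is judged:
On the way, in this order (a step that is already met when the one before it is completed fails the run):
1. the bar's tip is set in a hole of the nut (distance between bar_tip and nut_mid below 0.026 m), for 0.1 s.
2. the nut has been turned down a little (at least 0.5 mm on the thread) and the bar is pulled clear of it, the nut not yet tight (distance between bar_tip and nut_mid above 0.046 m and distance of nut from where it was at the start of the episode above 0.0005 m and contact force between nut and strap below 50 N), for 0.1 s.
3. the bar is set in a hole again (distance between bar_tip and nut_mid below 0.026 m), for 0.1 s.
At the end, for the whole second after the job is handed in: The nut is left bearing on the strap with more than 50 N (about 0.6 Nm of tightening) and the bar lies flat and still on the green mat: handle centre within 100 mm along and 55 mm across of the mat's centre, tip within 120 and 65 mm, handle upright within 0.08 rad (contact force between nut and strap above 50 N and x of bar in the frame of mat between -0.1 and 0.1 m and y of bar in the frame of mat between -0.055 and 0.055 m and x of bar_tip in the frame of mat between -0.12 and 0.12 m and y of bar_tip in the frame of mat between -0.065 and 0.065 m and z of bar in the frame of mat below 0.009 m and angle between bar's own z axis and vertical below 0.08 rad and linear speed of bar below 0.02 m/s); the robot touches nothing.
It fails at once if the nut is overtightened: more than 170 N on the strap and its washer (about 0.9 Nm) (contact force between nut and strap above 170 N).
It fails at once if the fingers push the nut with more than 3 N (contact force between the fingers and nut above 3 N).
It fails at once if something else on the bench is moved by more than 20 mm (distance of any of mallet, gouge_a, offcut, knob, oil from where it was at the start of the episode above 0.02 m).
It also fails if it takes over 72 s, if anything falls off the work surface, if the arm or the gripper's body presses on something with over 40 N, if the wrist force passes 120 N, or if a joint passes its speed limit or range.

## Working session

There is one attempt and no reset: what is moved stays moved. The work goes in short steps, Python scripts to look and compute and a shell command to move; the robot and the scene stay as the last step left them, time stands still between calls to the robot, and variables do not carry over. Pictures are saved under pics/ and viewed, at most 10 in all, crops included, and the job is handed in when it is done.

```bash
mkdir -p pics
cat > h.py <<'E'
import numpy as np, cv2
from bench import arm
from scipy.spatial.transform import Rotation as R
def P(cam):
    q=arm.camera_params(cam); return np.array(q["camera_matrix"]),np.array(q["extrinsics"])
def cloud(cam,d,K,E):
    v,u=np.mgrid[:d.shape[0],:d.shape[1]]
    p=np.stack([(u-K[0,2])/K[0,0]*d,(v-K[1,2])/K[1,1]*d,d],-1)
    return p@E[:3,:3].T+E[:3,3]
def proj(w,K,E):
    c=(np.asarray(w)-E[:3,3])@E[:3,:3]; return (c[...,:2]/c[...,2:])*[K[0,0],K[1,1]]+K[:2,2]
E
python3 - <<'E'
from h import *
ims=[]
for c in ["scene","top"]:
    K,E=P(c); im,d=arm.capture(c); ims.append(im); np.savez(f"{c}.npz",im=im,d=d,K=K,E=E)
    W=cloud(c,d,K,E)
    for t in ["bar","bar_tip","nut","nut_mid","mat","strap","mallet","offcut","gouge_a","knob","oil"]:
        for r in arm.recognise(c,t)[:2]:
            x,y=np.round(r["xy"]).astype(int); print(c,t,x,y,round(r["p"],2),W[min(y,419),min(x,559)].round(3))
    cv2.imwrite(f"pics/{c}.png",im[...,::-1])
print(arm.get_obs())
E
```

```text
scene bar 265 214 0.8 [ 0.365 -0.079  0.022]
scene bar 217 243 0.79 [ 0.474 -0.261  0.025]
scene bar_tip 275 213 0.8 [ 0.359 -0.043  0.014]
scene bar_tip 135 235 0.76 [ 0.323 -0.491  0.008]
scene nut 303 227 0.69 [ 0.598 -0.037  0.111]
scene nut_mid 301 230 0.67 [ 0.611 -0.048  0.112]
scene mat 230 249 0.8 [ 0.488 -0.227  0.004]
scene mat 302 229 0.43 [ 0.602 -0.042  0.108]
scene strap 313 248 0.9 [ 0.649 -0.027  0.072]
scene mallet 429 228 0.76 [0.743 0.268 0.13 ]
scene gouge_a 182 297 0.58 [ 0.663 -0.393  0.019]
scene knob 240 293 0.75 [ 0.74  -0.257  0.058]
scene knob 312 248 0.67 [ 0.642 -0.027  0.067]
scene oil 444 205 0.73 [0.614 0.415 0.097]
scene oil 217 245 0.47 [ 0.483 -0.263  0.025]
top bar 428 265 0.89 [ 0.32  -0.484 -0.001]
top bar 357 226 0.84 [ 0.445 -0.26   0.025]
top bar_tip 426 271 0.84 [ 0.301 -0.469  0.023]
top bar_tip 287 262 0.73 [ 0.335 -0.035  0.017]
top nut 285 182 0.62 [ 0.572 -0.034  0.113]
top nut 278 156 0.55 [ 0.668 -0.012  0.073]
top nut_mid 285 183 0.78 [ 0.57  -0.034  0.109]
top mat 350 225 0.95 [ 0.452 -0.241  0.005]
top strap 280 157 0.51 [ 0.666 -0
[... 305 characters left out ...]
s': array([ 1.20997731,  0.46751641, -0.01160405,  1.60271779,  0.00602178,
        1.07141813, -0.0563398 ]), 'qvel': array([ 0.00053325, -0.00048558,  0.00025399, -0.00032699,  0.00119316,
        0.00124051, -0.00138664]), 'joint_efforts': array([-1.62851675e-04, -5.32238460e+01,  2.14277505e-02, -2.51628613e+01,
        1.15104319e-02,  1.16581272e-03, -2.20256197e-05]), 'tcp_pos': array([ 0.20307868, -0.61745312,  0.30387233]), 'tool_rot': array([ 9.87408106e-01,  1.58193649e-01, -3.04353217e-05, -6.20959987e-06]), 'contact_force': array([-0.23694716,  0.0090526 , -0.43877775]), 'moment': array([0.01826768, 0.02198947, 0.00950462]), 'finger_force': 0.0, 'grip_width': 0.0853840236571375}
```

Run:
```python
from h import *
z=np.load("top.npz"); cv2.imwrite("pics/top2.png",cv2.resize(z["im"][100:310,150:450,::-1],None,fx=2.66,fy=2.66,interpolation=cv2.INTER_CUBIC))
```

```text
(no output)
```

View pics/top2.png

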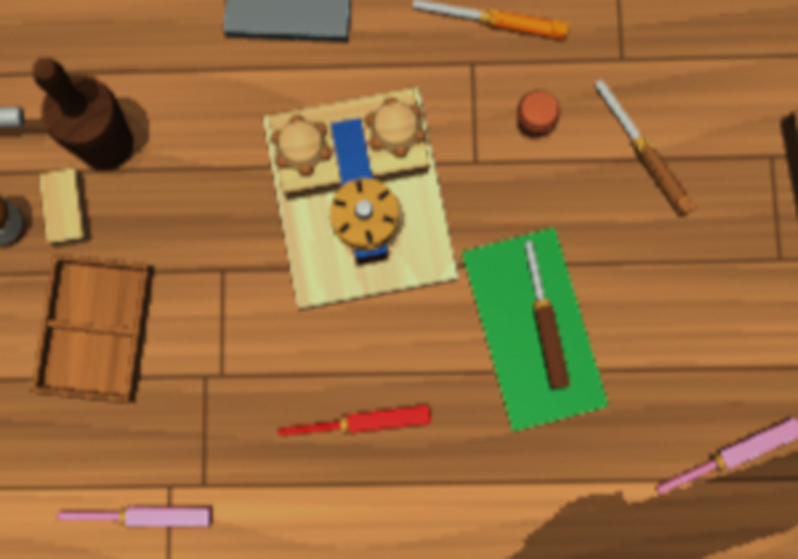

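View pics/scene.png

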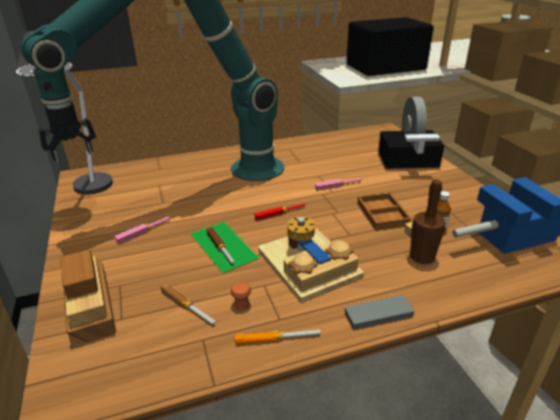

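Four bar-like things (top picture): dark-handled one on the green mat (357,226), red (285,257), pink (212,294) and pink (427,270). Only the dark wooden one on the mat fits; the others are look-alikes. I'll confirm it in an enlarged wrist crop.

Run:
```python
from h import *
for c in ["top","scene"]:
    z=np.load(c+".npz"); K,E,d,im=z["K"],z["E"],z["d"],z["im"].astype(int)
    W=cloud(c,d,K,E); X,Y,Z=W[...,0],W[...,1],W[...,2]
    print(c,E[:3,3].round(3),K[0,0])
    r,g,b=im[...,0],im[...,1],im[...,2]
    mat=(g>r+40)&(g>b+40)&(d>0); print("mat",mat.sum(),cv2.minAreaRect(W[mat][:,:2].astype(np.float32)),np.median(Z[mat]))
    bar=(Z>.016)&(Z<.04)&(abs(X-.45)<.15)&(abs(Y+.24)<.11)
    p=W[bar]; print("bar",bar.sum(),cv2.minAreaRect(p[:,:2].astype(np.float32)),np.median(p[:,2]))
    n=(Z>.1)&(Z<.118)&(np.hypot(X-.59,Y+.04)<.06)&(r>g+20)
    p=W[n]; print("nut",n.sum(),cv2.minEnclosingCircle(p[:,:2].astype(np.float32)),p.mean(0),np.median(p[:,2]))
    for rad in (.07,.1,.13,.16): print(rad,[(a,Z[(abs(X-.587-rad*np.cos(np.radians(a)))<.006)&(abs(Y+.037-rad*np.sin(np.radians(a)))<.006)].max(initial=-1).round(3)) for a in range(90,271,30)])
K,E=P("wrist");o=arm.get_obs();Rt=R.from_quat(o["tool_rot"]).as_matrix()
print(K,Rt.T@(E[:3,3]-o["tcp_pos"]),Rt.T@E[:3,:3])
```

```text
top [ 0.27  -0.059  1.285] 396.3956554702179
mat 2236 ((0.45962628722190857, -0.24274984002113342), (0.2299477905035019, 0.12096504867076874), 13.970732688903809) 0.003650460660892474
bar 384 ((0.5048607587814331, -0.21822808682918549), (0.25544995069503784, 0.1097283810377121), 43.03923416137695) 0.02345424844893007
nut 465 ((0.5803791284561157, -0.03764846920967102), 0.04010636731982231) [ 0.5789014  -0.03813033  0.10992609] 0.10990080184448048
0.07 [(90, np.float64(0.024)), (120, np.float64(0.023)), (150, np.float64(0.025)), (180, np.float64(0.025)), (210, np.float64(0.024)), (240, np.float64(0.023)), (270, np.float64(0.023))]
0.1 [(90, np.float64(0.023)), (120, np.float64(0.025)), (150, np.float64(0.021)), (180, np.float64(0.005)), (210, np.float64(0.004)), (240, np.float64(0.023)), (270, np.float64(0.02))]
0.13 [(90, np.float64(0.004)), (120, np.float64(0.006)), (150, np.float64(0.006)), (180, np.float64(0.004)), (210, np.float64(0.002)), (240, np.float64(0.024)), (270, np.float64(0.002))]
0.16 [(90, np.float64(0.003)), (120, np.float64(0.004)), (150, np.float64(0.003)), (180, n
[... 921 characters left out ...]
.021))]
0.13 [(90, np.float64(-0.748)), (120, np.float64(0.002)), (150, np.float64(-0.744)), (180, np.float64(0.0)), (210, np.float64(0.001)), (240, np.float64(0.02)), (270, np.float64(0.003))]
0.16 [(90, np.float64(0.001)), (120, np.float64(0.002)), (150, np.float64(-0.744)), (180, np.float64(0.002)), (210, np.float64(0.002)), (240, np.float64(0.007)), (270, np.float64(0.002))]
[[336.23641468   0.         278.54917435]
 [  0.         336.23641468 210.41025531]
 [  0.           0.           1.        ]] [ 0.07261097 -0.00077109 -0.06941164] [[ 1.59228615e-03 -9.58799189e-01 -2.84080235e-01]
 [ 9.99998616e-01  1.38996183e-03  9.13789982e-04]
 [-4.81280409e-04 -2.84081297e-01  9.58800076e-01]]
```

```bash
python3 -m pendant '{"xyz":[[3.4,-2.75,0.4],[3.4,-2.75,0.4],[3.4,-2.75,0.4],[3.4,-2.75,0.4],[3.4,-2.75,0.4],[3.4,-2.75,0.4],[3.4,-2.75,0.4],[3.4,-2.75,0.4],[3.4,-2.75,0.4],[3.4,-2.75,0.4],[0,0,0]],"twist":[[0,0,0],[0,0,0],[0,0,0],[0,0,0],[0,0,0],[0,0,0],[0,0,0],[0,0,0],[0,0,0],[0,0,0],[0,0,0]]}'
cat > look.py <<'E'
from h import *
import sys
def look(name):
    K,E=P("wrist"); im,d=arm.capture("wrist"); np.savez(name+".npz",im=im,d=d,K=K,E=E)
    cv2.imwrite(f"pics/{name}.png",im[...,::-1]); return im,d,K,E,cloud("wrist",d,K,E)
def barfit(im,W,d):
    X,Y,Z=np.moveaxis(W,-1,0)
    i=im.astype(int); r,g,b=i[...,0],i[...,1],i[...,2]
    m=(Z>.0215)&(Z<.033)&(r<140)&(r>b)&(r>g)&(np.hypot(X-.45,Y+.25)<.13)
    n,l,s,c=cv2.connectedComponentsWithStats(m.astype(np.uint8)); m=l==1+s[1:,4].argmax()
    return m,cv2.minAreaRect(W[m][:,:2].astype(np.float32)),np.median(Z[m])
E
python3 - <<'E'
from look import *
im,d,K,E,W=look("w1"); m,r,z=barfit(im,W,d); print(m.sum(),r,z)
for t in ["bar","bar_tip"]: print(t,[(q["xy"],round(q["p"],2),W[int(q["xy"][1]),int(q["xy"][0])].round(3)) for q in arm.recognise("wrist",t)])
E
```

```text
clock: 2.58
tcp_pos: [0.442, -0.2467, 0.2639]
tool_rot: [0.987, 0.161, 0.0, -0.001]
contact_force: [-0.1, -0.5, -0.4]
grip_width: 0.0856
finger_force: 0.0
2329 ((0.4371201992034912, -0.25794461369514465), (0.1069498211145401, 0.021282130852341652), 9.822078704833984) 0.025348384502764776
bar [([291.6, 178.2], 0.95, array([ 0.458, -0.253,  0.026])), ([69.3, 216.8], 0.83, array([ 0.353, -0.061,  0.021])), ([359.2, 367.0], 0.55, array([ 0.273, -0.4  ,  0.014]))]
bar_tip [([359.5, 365.4], 0.95, array([ 0.275, -0.4  ,  0.013])), ([294.3, 173.4], 0.76, array([ 0.463, -0.254,  0.027])), ([69.2, 214.3], 0.55, array([ 0.354, -0.06 ,  0.021]))]
```

View pics/w1.png

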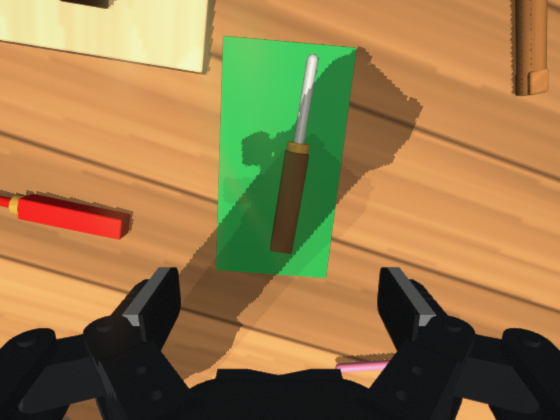

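The confirmed bar is the dark wooden handle at (290,200), with the brass ferrule at (297,148) and the steel tip at (312,58) on the green mat. The red and pink look-alikes lie off the mat.

```bash
python3 -m pendant '{"xyz":[[0,0,0],[0.4,0.25,4],[0.4,0.25,4],[0.4,0.25,4],[0.35,0.23,3.4],[0,0,2],[0,0,1],[0,0,0]],"twist":[[0,0,0.152],[0,0,0],[0,0,0],[0,0,0],[0,0,0],[0,0,0],[0,0,0],[0,0,0]]}' 5
python3 -m pendant '{"xyz":[[0,0,0],[0,0,0],[0,0,0],[0,0,0],[0,0,0],[0,0,0]],"twist":[[0,0,0],[0,0,0],[0,0,0],[0,0,0],[0,0,0],[0,0,0]]}' 1 100
```

```text
clock: 3.72
tcp_pos: [0.4565, -0.2579, 0.0797]
tool_rot: [0.997, 0.082, -0.0, 0.0]
contact_force: [-0.1, -0.3, 0.2]
grip_width: 0.0502
finger_force: 0.0
clock: 4.47
tcp_pos: [0.4576, -0.2575, 0.0813]
tool_rot: [0.997, 0.083, 0.001, 0.001]
contact_force: [-1.1, 0.7, 5.3]
grip_width: 0.0199
finger_force: 98.5
```

```bash
python3 -m pendant '{"xyz":[[0,0,-2],[0,0,-4],[0,0,-4],[0,0,-4],[0,0,-4],[-0.5,-3.1,0],[-0.5,-3.1,0],[-0.5,-3.1,0],[0,0,0],[0,0,0],[0,0,0]],"twist":[[0,0,0],[0,0,0],[0,0,0],[0,0,0],[0,0,0],[0,0,0],[0,0,0],[0,0,0],[0,0,-0.18],[0,0,-0.18],[0,0,0]]}'
cat >> look.py <<'E'
def dashes(im,W,ztop):
    X,Y,Z=np.moveaxis(W,-1,0); i=im.astype(int); r,b=i[...,0],i[...,2]
    n=(abs(Z-ztop)<.007)&(np.hypot(X-.58,Y+.038)<.055)&(r>b+30)
    (cx,cy),rad=cv2.minEnclosingCircle(W[n][:,:2].astype(np.float32))
    h=np.hypot(X-cx,Y-cy); dk=(abs(Z-ztop)<.008)&(h>.022)&(h<.037)&(i.sum(-1)<150)
    a=np.arctan2(Y-cy,X-cx)[dk]; ph=np.angle(np.exp(6j*a).mean())/6
    return (cx,cy,rad),np.degrees(ph)%60,dk.sum(),abs(np.exp(6j*a).mean()),np.median(Z[n])
E
python3 - <<'E'
from look import *
im,d,K,E,W=look("w2"); print(dashes(im,W,.11)); o=arm.get_obs(); print(o["tcp_pos"],o["contact_force"],o["moment"])
E
```

```text
clock: 5.85
tcp_pos: [0.4267, -0.1679, 0.2603]
tool_rot: [0.966, 0.259, 0.0, 0.0]
contact_force: [-1.3, -0.3, -1.8]
grip_width: 0.0195
finger_force: 98.2
((0.0, 0.0, 0.0), np.float64(nan), np.int64(0), np.float64(nan), np.float64(nan))
[ 0.42668972 -0.16794452  0.26018773] [ 0.30379227 -0.73309017 -1.58214006] [-0.00259778  0.03745417  0.04072843]look.py:17: RuntimeWarning: Mean of empty slice.
  a=np.arctan2(Y-cy,X-cx)[dk]; ph=np.angle(np.exp(6j*a).mean())/6
  ret = ret.dtype.type(ret / rcount)
look.py:18: RuntimeWarning: Mean of empty slice.
  return (cx,cy,rad),np.degrees(ph)%60,dk.sum(),abs(np.exp(6j*a).mean()),np.median(Z[n])
  return _methods._mean(a, axis=axis, dtype=dtype,
```

View pics/w2.png

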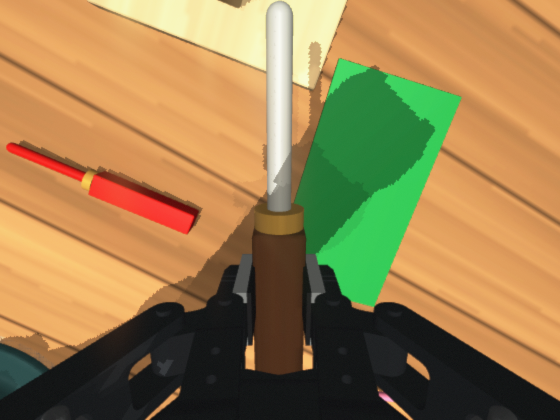

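The bar is held centrally, with the rod running straight from the ferrule (279,220) to the tip (279,5). The nut is out of view, so I'll look at it from closer.

```bash
python3 -m pendant '{"xyz":[[4.6,1.1,0],[4.6,1.1,0],[4.6,1.1,0],[0,0,0],[0,0,0]],"twist":[[0,0,0],[0,0,0],[0,0,0],[0,0,0],[0,0,0]]}'
python3 - <<'E'
from look import *
im,d,K,E,W=look("w3"); print(dashes(im,W,.11)); o=arm.get_obs(); Rt=R.from_quat(o["tool_rot"]).as_matrix(); print(o["tcp_pos"],Rt[:,0],Rt[:,2])
T=(W-o["tcp_pos"])@Rt
m=(abs(T[...,1])<.02)&(abs(T[...,2]-.06)<.02)&(T[...,0]>.055)&(d>0); t=T[m]
for x in np.arange(.04,.13,.01):
    s=t[abs(t[:,0]-x)<.005]
    if len(s)>5: print(round(x,3),len(s),s[:,1].min().round(4),s[:,1].max().round(4),np.median(s[:,1]).round(4),s[:,2].min().round(4))
print("tip",t[:,0].max())
E
```

```text
clock: 6.52
tcp_pos: [0.5621, -0.1273, 0.2593]
tool_rot: [0.966, 0.259, -0.001, -0.0]
contact_force: [0.3, -1.2, -2.0]
grip_width: 0.0197
finger_force: 98.3
((0.58136385679245, -0.036466896533966064, 0.04008377343416214), np.float64(nan), np.int64(0), np.float64(nan), np.float64(0.10987974464750899))
[ 0.56179754 -0.12768992  0.25951094] [ 0.86600012  0.50004136 -0.0015618 ] [-1.55372814e-03 -4.32495626e-04 -9.99998699e-01]
0.06 646 -0.0054 0.0042 -0.0006 0.0605
0.07 683 -0.0053 0.0041 -0.0006 0.0608
0.08 738 -0.0057 0.0043 -0.0007 0.0606
0.09 802 -0.0056 0.0043 -0.0007 0.0603
0.1 841 -0.0055 0.0041 -0.0007 0.0606
0.11 340 -0.0054 0.0039 -0.0007 0.0608
tip 0.11061934087153093look.py:17: RuntimeWarning: Mean of empty slice.
  a=np.arctan2(Y-cy,X-cx)[dk]; ph=np.angle(np.exp(6j*a).mean())/6
  ret = ret.dtype.type(ret / rcount)
look.py:18: RuntimeWarning: Mean of empty slice.
  return (cx,cy,rad),np.degrees(ph)%60,dk.sum(),abs(np.exp(6j*a).mean()),np.median(Z[n])
```

View pics/w3.png

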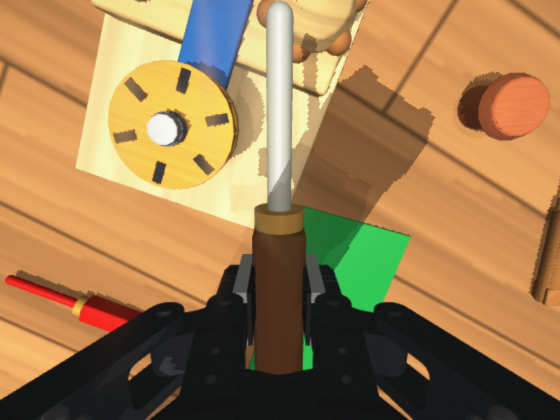

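Nut seen clearly at (173,124), with six dashes at (217,120), (203,164), (160,172), (124,135), (135,88) and (183,79).

```bash
sed -i 's/i.sum(-1)<150/(i[...,0]<110)/' look.py
python3 - <<'E'
from look import *
z=np.load("w3.npz"); W=cloud("w",z["d"],z["K"],z["E"]); (c,ph,n,q,zt)=dashes(z["im"],W,.11); print(c,ph,n,q,zt)
X,Y,Z=np.moveaxis(W,-1,0); i=z["im"].astype(int)
n=(abs(Z-.11)<.004)&(np.hypot(X-.581,Y+.037)<.045); print(cv2.minAreaRect(W[n][:,:2].astype(np.float32)))
p=W[n][:,:2]; print((p.max(0)+p.min(0))/2,np.ptp(p,axis=0))
for px in [(217,120),(203,164),(160,172),(124,135),(135,88),(183,79)]:
    w=W[px[1],px[0]]; print(np.degrees(np.arctan2(w[1]-c[1],w[0]-c[0])),np.hypot(w[0]-c[0],w[1]-c[1]),w[2])
print(arm.get_obs()["clock"])
E
```

```text
(0.58136385679245, -0.036466896533966064, 0.04008377343416214) 9.732418413768054 582 0.9473375223872477 0.10987974464750899
((0.5812432169914246, -0.03671930357813835), (0.07924031466245651, 0.07895611226558685), 1.8124165534973145)
[ 0.58133225 -0.03666852] [0.0791887  0.07913962]
-50.91312345386542 0.03024551350784514 0.11099356265585558
-109.95004966669394 0.02992742832949076 0.11038445352425466
-168.7463338102204 0.030013999475641644 0.10923189492831056
128.699056255605 0.02983622196874984 0.11095381230468887
69.29251212784544 0.030408641551403173 0.11071761543571038
10.432766964088664 0.03054744506734448 0.10995508395464382
6.575
```

```bash
python3 -m pendant '{"xyz":[[0,0,0],[0,0,0],[-4.5,-2.86,0],[-4.5,-2.86,0],[-4.63,-2.86,0],[0,0,3.3],[0,0,3.3],[0,0,3.3],[0,0,0],[0,0,0]],"twist":[[0,0,0.176],[0,0,0.176],[0,0,0],[0,0,0],[0,0,0],[0,0,0],[0,0,0],[0,0,0],[0,0,0],[0,0,0]]}'
cat > rel.py <<'E'
from h import *
import sys
C=np.array([.5813,-.0366])
def rel(yaw=None,zn=.0951):
    o=arm.get_obs(); Rt=R.from_quat(o["tool_rot"]).as_matrix(); p=o["tcp_pos"]
    y=np.degrees(np.arctan2(Rt[1,0],Rt[0,0]))
    v=Rt.T@(np.r_[C,zn]-p-Rt@[0,-.00065,.0655])   # nut mid from rod axis point, in tool axes
    F,M=o["contact_force"],o["moment"]; r=p[:2]-C
    tq=r[0]*F[1]-r[1]*F[0]+M[2]
    tilt=(Rt[:,0]*[0,0,1]).sum()
    print(f"t {o['clock']:.2f} yaw {y:.2f} C in tool (cm) x {v[0]*100:.2f} y {v[1]*100:.2f} z {v[2]*100:.2f} tip->C {(v[0]-.1108)*1e3:.1f}mm tiltx {tilt:.4f} tilty {Rt[2,1]:.4f} tq {tq:.3f} F {F.round(1)} M {M.round(2)} q {o['qpos'].round(2)}")
if __name__=="__main__":
    for _ in range(1): rel(zn=float(sys.argv[1]) if len(sys.argv)>1 else .0951)
E
python3 rel.py
```

```text
clock: 7.82
tcp_pos: [0.414, -0.0666, 0.1619]
tool_rot: [0.996, 0.086, 0.001, 0.0]
contact_force: [-0.2, -0.5, -0.8]
grip_width: 0.0195
finger_force: 98.3
t 7.83 yaw 9.89 C in tool (cm) x 16.99 y -0.02 z 0.15 tip->C 59.1mm tiltx 0.0012 tilty 0.0006 tq 0.085 F [-0.2 -0.5 -0.8] M [-0.03 -0.01  0.01] q [ 0.29  0.33 -0.24  2.24  0.15  0.58 -1.46]
```

```bash
python3 -m pendant '{"xyz":[[0,-0.02,0.15],[0.8,0,0],[0.8,0,0],[0.5,0,0],[0.4,0,0],[0,0,0]],"twist":[[0,0,0],[0,0,0],[0,0,0],[0,0,0],[0,0,0],[0,0,0]]}'
python3 rel.py
```

```text
clock: 8.57
tcp_pos: [0.4391, -0.0615, 0.1595]
tool_rot: [0.996, 0.087, 0.001, -0.0]
contact_force: [0.8, -0.4, -0.4]
grip_width: 0.0196
finger_force: 98.5
t 8.57 yaw 9.97 C in tool (cm) x 14.42 y 0.07 z -0.09 tip->C 33.4mm tiltx 0.0014 tilty 0.0001 tq 0.163 F [ 0.8 -0.4 -0.4] M [ 0.07 -0.26  0.09] q [ 0.27  0.37 -0.24  2.19  0.15  0.6  -1.48]
```

```bash
python3 -m pendant '{"xyz":[[0.5,0,0],[0.5,0,0],[0.5,0,0],[0,0,0],[0,0,0]],"twist":[[0,0,0],[0,0,0],[0,0,0],[0,0,0],[0,0,0]]}'
python3 rel.py
```

```text
clock: 9.2
tcp_pos: [0.4538, -0.059, 0.1596]
tool_rot: [0.996, 0.087, 0.001, 0.0]
contact_force: [0.9, 0.6, 0.1]
grip_width: 0.0197
finger_force: 98.6
t 9.20 yaw 9.96 C in tool (cm) x 12.93 y 0.06 z -0.08 tip->C 18.5mm tiltx 0.0017 tilty 0.0002 tq -0.070 F [0.9 0.6 0.1] M [-0.   -0.42 -0.01] q [ 0.26  0.39 -0.24  2.16  0.16  0.61 -1.49]
```

```bash
python3 -m pendant '{"xyz":[[0.1,-1.61,-0.02],[0.1,-1.61,0.03],[0.1,-1.61,0.03]],"twist":[[0,0,0.125],[0,0,0.125],[0,0,0.125]]}'
python3 rel.py .094; python3 -m pendant '{"xyz":[[0.1,-1.61,0.03],[0.1,-1.61,0.03],[0.1,-1.61,0.03],[0,0,0]],"twist":[[0,0,0.125],[0,0,0.125],[0,0,0.125],[0,0,0]]}'
python3 rel.py .093
```

```text
clock: 9.57
tcp_pos: [0.4537, -0.0146, 0.159]
tool_rot: [0.994, -0.106, -0.0, 0.002]
contact_force: [0.3, -11.6, 0.7]
grip_width: 0.0195
finger_force: 99.3
t 9.57 yaw -12.21 C in tool (cm) x 12.94 y -0.51 z -0.04 tip->C 18.6mm tiltx 0.0004 tilty 0.0036 tq 0.510 F [  0.3 -11.6   0.7] M [-2.66 -0.36 -0.97] q [ 0.09  0.38 -0.15  2.17  0.11  0.6  -1.93]
clock: 10.07
tcp_pos: [0.4708, 0.0307, 0.1575]
tool_rot: [0.958, -0.287, -0.001, 0.002]
contact_force: [-4.0, -8.9, 3.1]
grip_width: 0.0197
finger_force: 99.3
t 10.07 yaw -33.36 C in tool (cm) x 12.94 y -0.43 z -0.12 tip->C 18.6mm tiltx -0.0014 tilty 0.0054 tq 0.490 F [-4.  -8.9  3.1] M [-2.08  0.29 -0.77] q [-0.08  0.4  -0.07  2.13  0.05  0.62 -2.34]
```

```bash
python3 -m pendant '{"xyz":[[0,0.4,0],[0,0,0],[-1.2,0,0],[-1.3,0,0],[-1.3,0,0],[0,0,0],[0,0,-3.4],[0,0,-3.4],[0,0,-3.4],[0,0,0]],"twist":[[0,0,0],[0,0,0],[0,0,0],[0,0,0],[0,0,0],[0,0,0],[0,0,0],[0,0,0],[0,0,0],[0,0,0]]}'
python3 rel.py
python3 -m pendant '{"xyz":[[0.25,2.9,0],[0.25,2.9,0],[0.25,2.9,0],[0.25,2.9,0],[0.25,2.9,0],[0.25,2.9,0],[0.25,2.9,0],[0.25,2.9,0],[0.25,2.9,0],[0.25,2.9,0],[0.25,2.9,0],[0.25,2.9,0]],"twist":[[0,0,-0.174],[0,0,-0.174],[0,0,-0.174],[0,0,-0.174],[0,0,-0.174],[0,0,-0.174],[0,0,-0.174],[0,0,-0.174],[0,0,-0.174],[0,0,-0.174],[0,0,-0.174],[0,0,-0.174]]}'
python3 rel.py
python3 -m pendant '{"xyz":[[4.8,-3.5,0],[4.8,-3.5,0],[0,0,0],[0,0,0]],"twist":[[0,0,0],[0,0,0],[0,0,0],[0,0,0]]}'
cat > rodnut.py <<'E'
from look import *
def go(name,zt):
    o=arm.get_obs(); im,d,K,E,W=look(name); print(dashes(im,W,zt)); Rt=R.from_quat(o["tool_rot"]).as_matrix()
    X,Y,Z=np.moveaxis(W,-1,0); n=(abs(Z-zt)<.005)&(np.hypot(X-.581,Y+.037)<.045); p=W[n][:,:2]; print((p.max(0)+p.min(0))/2,np.ptp(p,axis=0))
    T=(W-o["tcp_pos"])@Rt; t=T[(abs(T[...,1])<.02)&(abs(T[...,2]-.06)<.02)&(T[...,0]>.06)&(d>0)]
    for x in (.06,.08,.1): s=t[abs(t[:,0]-x)<.005]; print(x,(s[:,1].min()+s[:,1].max())/2,s[:,2].min())
    print("tip",t[:,0].max())
import sys; go(sys.argv[1],float(sys.argv[2]))
E
python3 rodnut.py w4 .108; python3 rel.py
```

```text
clock: 11.32
tcp_pos: [0.4396, 0.0513, 0.2624]
tool_rot: [0.959, -0.284, 0.003, -0.001]
contact_force: [-0.2, -0.6, -2.3]
grip_width: 0.0197
finger_force: 98.7
t 11.32 yaw -33.00 C in tool (cm) x 16.60 y -0.21 z 10.26 tip->C 55.2mm tiltx 0.0046 tilty -0.0041 tq 0.084 F [-0.2 -0.6 -2.3] M [ 0.   -0.01 -0.01] q [-0.11  0.18 -0.1   2.13  0.02  0.83 -2.36]
clock: 12.82
tcp_pos: [0.5685, -0.2083, 0.2581]
tool_rot: [0.726, 0.688, -0.001, -0.001]
contact_force: [0.1, -0.6, -2.7]
grip_width: 0.0195
finger_force: 98.6
t 12.82 yaw 86.89 C in tool (cm) x 17.20 y 0.45 z 9.76 tip->C 61.2mm tiltx 0.0006 tilty -0.0024 tq -0.006 F [ 0.1 -0.6 -2.7] M [-0.07 -0.06 -0.03] q [ 0.44  0.45 -0.18  1.75  0.1   0.95  0.16]
clock: 13.32
tcp_pos: [0.5041, -0.108, 0.2594]
tool_rot: [0.728, 0.686, -0.0, -0.0]
contact_force: [0.0, 0.0, -1.4]
grip_width: 0.0195
finger_force: 99.0
((0.5813072919845581, -0.03638247400522232, 0.04011934995651245), np.float64(39.05459336571046), np.int64(1260), np.float64(0.9430261809419189), np.float64(0.10850663504777361))
[ 0.58136719 -0.03625436] [0.0798398  0.07901675]
0.06 0.0002921435795681824 0.060863191548274645
0.08 0.0002354896338768106 0.05972679453665912
0.1 0.00022778447646951746 0.060108020585863224
tip 0.1103295257402671
t 13.38 yaw 86.55 C in tool (cm) x 7.66 y 7.31 z 9.89 tip->C -34.2mm tiltx -0.0004 tilty -0.0002 tq 0.013 F [ 0.6 -0.2 -1.2] M [ 0.01 -0.02 -0.04] q [ 0.34  0.31 -0.23  1.96  0.09  0.88  0.01]
```

View pics/w4.png

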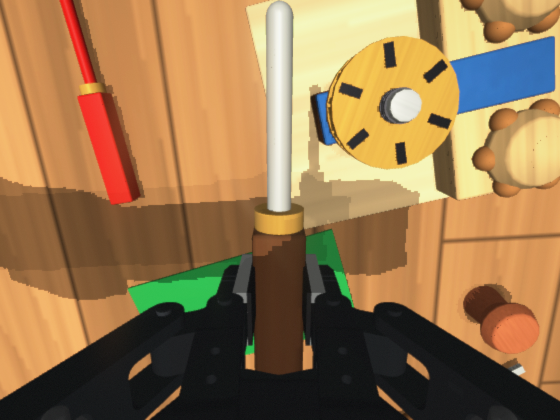

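Run:
```python
from look import *
z=np.load("w4.npz"); W=cloud("w",z["d"],z["K"],z["E"]); c=[.5813,-.0364]
X,Y,Z=np.moveaxis(W,-1,0); i=z["im"].astype(int); h=np.hypot(X-c[0],Y-c[1])
for thr in (60,80,110):
    dk=(abs(Z-.1085)<.004)&(h>.024)&(h<.036)&(i[...,0]<thr)
    n,l,s,_=cv2.connectedComponentsWithStats(dk.astype(np.uint8))
    print(thr,[(s[k,4],(np.degrees(np.arctan2(Y[l==k].mean()-c[1],X[l==k].mean()-c[0]))).round(1)) for k in range(1,n) if s[k,4]>25])
```

```text
60 [(np.int32(181), np.float64(99.2)), (np.int32(174), np.float64(39.4)), (np.int32(154), np.float64(158.8)), (np.int32(150), np.float64(-20.7)), (np.int32(143), np.float64(-141.3)), (np.int32(143), np.float64(-81.2))]
80 [(np.int32(199), np.float64(99.3)), (np.int32(186), np.float64(39.4)), (np.int32(172), np.float64(158.9)), (np.int32(164), np.float64(-20.7)), (np.int32(155), np.float64(-141.3)), (np.int32(154), np.float64(-81.3))]
110 [(np.int32(215), np.float64(99.2)), (np.int32(202), np.float64(39.4)), (np.int32(189), np.float64(158.9)), (np.int32(179), np.float64(-20.8)), (np.int32(170), np.float64(-141.3)), (np.int32(170), np.float64(-81.2))]
```

The dashes are at (390,53), (434,70), (438,121), (401,152), (358,139) and (350,90): the nut has turned about 31° and sunk about 1.4 mm. The next hole is at yaw 99°.

```bash
sed -i 's/-.0366\]/-.0363]/; s/-.00065,.0655/-.0001,.0653/' rel.py
python3 -m pendant '{"xyz":[[0,0,0],[0,0,0],[-3.7,2.9,0],[-3.7,2.9,0],[-3.8,3.0,0],[0,0,3.3],[0,0,3.3],[0,0,3.3],[0,0,0],[0,0,0]],"twist":[[0,0,-0.109],[0,0,-0.109],[0,0,0],[0,0,0],[0,0,0],[0,0,0],[0,0,0],[0,0,0],[0,0,0],[0,0,0]]}'
python3 rel.py .0937
```

```text
clock: 14.62
tcp_pos: [0.6094, -0.2053, 0.1618]
tool_rot: [0.649, 0.761, 0.0, 0.001]
contact_force: [0.1, 0.1, -2.0]
grip_width: 0.0198
finger_force: 98.9
t 14.62 yaw 99.04 C in tool (cm) x 17.14 y -0.12 z 0.27 tip->C 60.6mm tiltx -0.0008 tilty 0.0013 tq -0.019 F [ 0.1  0.1 -2. ] M [ 0.    0.   -0.04] q [ 0.41  0.63 -0.2   1.71  0.16  0.82  0.3 ]
```

```bash
python3 -m pendant '{"xyz":[[0,-0.12,0.25],[0.8,0,0],[0.8,0,0],[0.6,0,0],[0.4,0,0],[0,0,0]],"twist":[[0,0,0],[0,0,0],[0,0,0],[0,0,0],[0,0,0],[0,0,0]]}'
python3 rel.py .0937
```

```text
clock: 15.38
tcp_pos: [0.6034, -0.1783, 0.1587]
tool_rot: [0.648, 0.761, 0.0, -0.0]
contact_force: [0.2, 1.3, -0.4]
grip_width: 0.02
finger_force: 99.0
t 15.38 yaw 99.15 C in tool (cm) x 14.37 y 0.08 z -0.03 tip->C 32.9mm tiltx 0.0001 tilty 0.0001 tq 0.050 F [ 0.2  1.3 -0.4] M [ 0.17  0.01 -0.01] q [ 0.38  0.62 -0.2   1.75  0.16  0.79  0.26]
```

In the hole. Now to depth, then swing.

```bash
python3 -m pendant '{"xyz":[[0.5,0,0],[0.5,0,0],[0.5,0,0],[0,0,0],[0,0,0]],"twist":[[0,0,0],[0,0,0],[0,0,0],[0,0,0],[0,0,0]]}'
python3 rel.py .0937; python3 -m pendant '{"xyz":[[0.1,-1.61,0.03],[0.1,-1.61,0.03],[0.1,-1.61,0.03],[0,0,0]],"twist":[[0,0,0.125],[0,0,0.125],[0,0,0.125],[0,0,0]]}'
python3 rel.py .0929
```

```text
clock: 16.0
tcp_pos: [0.601, -0.1636, 0.1585]
tool_rot: [0.649, 0.761, 0.0, -0.0]
contact_force: [0.0, 0.4, -0.0]
grip_width: 0.0197
finger_force: 99.0
t 16.00 yaw 99.13 C in tool (cm) x 12.88 y 0.09 z -0.04 tip->C 18.0mm tiltx 0.0005 tilty -0.0001 tq 0.027 F [ 0.   0.4 -0. ] M [0.32 0.11 0.02] q [ 0.36  0.61 -0.2   1.76  0.16  0.79  0.24]
clock: 16.5
tcp_pos: [0.5565, -0.1629, 0.1593]
tool_rot: [0.78, 0.625, 0.004, 0.004]
contact_force: [9.5, 0.6, -4.1]
grip_width: 0.0198
finger_force: 99.0
t 16.50 yaw 77.39 C in tool (cm) x 12.89 y -0.40 z 0.13 tip->C 18.1mm tiltx 0.0014 tilty 0.0109 tq 0.365 F [ 9.5  0.6 -4.1] M [-0.2  -1.95 -0.83] q [ 0.32  0.54 -0.11  1.88  0.09  0.72 -0.07]
```

```bash
python3 -m pendant '{"xyz":[[0.1,-1.61,0.10],[0.1,-1.61,0.06],[0.1,-1.61,0.03],[0,0,0]],"twist":[[0,0,0.125],[0,0,0.125],[0,0,0.125],[0,0,0]]}'
python3 rel.py .0920; python3 -m pendant '{"xyz":[[0.1,-1.61,0.03],[0.1,-1.61,0.03],[0,0,0]],"twist":[[0,0,0.125],[0,0,0.125],[0,0,0]]}'
python3 rel.py .0914
```

```text
clock: 17.0
tcp_pos: [0.5122, -0.1454, 0.1576]
tool_rot: [0.883, 0.468, 0.004, 0.004]
contact_force: [9.2, -3.9, -2.7]
grip_width: 0.0195
finger_force: 99.1
t 17.00 yaw 55.86 C in tool (cm) x 12.88 y -0.47 z 0.08 tip->C 18.0mm tiltx 0.0039 tilty 0.0109 tq 0.534 F [ 9.2 -3.9 -2.7] M [-0.75 -1.7  -0.73] q [ 0.23  0.47 -0.02  2.    0.02  0.66 -0.4 ]
clock: 17.38
tcp_pos: [0.4876, -0.1249, 0.1568]
tool_rot: [0.935, 0.354, 0.004, 0.003]
contact_force: [8.0, -5.9, -2.6]
grip_width: 0.0198
finger_force: 99.2
t 17.38 yaw 41.51 C in tool (cm) x 12.86 y -0.48 z 0.08 tip->C 17.8mm tiltx 0.0052 tilty 0.0093 tq 0.488 F [ 8.  -5.9 -2.6] M [-1.25 -1.51 -0.77] q [ 0.15  0.43  0.04  2.07 -0.02  0.62 -0.64]
```

```bash
cat > tq.py <<'E'
from rel import *
a=[]
for k in range(6):
    if k: arm.capture("wrist")
    o=arm.get_obs(); r=o["tcp_pos"][:2]-C; F=o["contact_force"]; a.append(r[0]*F[1]-r[1]*F[0]+o["moment"][2])
print("TQ %.3f +- %.3f"%(np.mean(a),np.std(a)))
rel(zn=float(sys.argv[1]))
E
python3 -m pendant '{"xyz":[[0.1,-1.61,0.05],[0.1,-1.61,0.05],[0,0,0]],"twist":[[0,0,0.125],[0,0,0.125],[0,0,0]]}' | grep force
python3 tq.py .0908; python3 -m pendant '{"xyz":[[0.1,-1.61,0.05],[0.1,-1.61,0.05],[0,0,0]],"twist":[[0,0,0.125],[0,0,0.125],[0,0,0]]}'|grep force
python3 tq.py .0902
```

```text
contact_force: [5.1, -8.0, -2.3]
finger_force: 99.4
TQ 0.343 +- 0.048
t 18.00 yaw 27.20 C in tool (cm) x 12.85 y -0.48 z 0.01 tip->C 17.7mm tiltx 0.0055 tilty 0.0065 tq 0.381 F [ 4.7 -7.1 -1.1] M [-1.46 -1.1  -0.71] q [ 0.06  0.41  0.09  2.13 -0.06  0.6  -0.9 ]
contact_force: [2.7, -9.6, -0.4]
finger_force: 99.7
TQ 0.338 +- 0.086
t 18.62 yaw 12.83 C in tool (cm) x 12.83 y -0.46 z -0.06 tip->C 17.5mm tiltx 0.0053 tilty 0.0043 tq 0.395 F [ 2.3 -8.6  0.6] M [-1.77 -0.73 -0.75] q [-0.05  0.39  0.15  2.17 -0.1   0.58 -1.17]
```

```bash
python3 -m pendant '{"xyz":[[0.1,-1.61,0.01],[0.1,-1.61,0.03],[0,0,0]],"twist":[[0,0,0.125],[0,0,0.125],[0,0,0]]}' | grep force
python3 tq.py .0897; python3 -m pendant '{"xyz":[[0.1,-1.61,0.03],[0.1,-1.61,0.03],[0,0,0]],"twist":[[0,0,0.125],[0,0,0.125],[0,0,0]]}'|grep force
python3 tq.py .0891
```

```text
contact_force: [0.3, -10.5, 2.2]
finger_force: 99.9
TQ 0.384 +- 0.030
t 19.25 yaw -1.53 C in tool (cm) x 12.81 y -0.46 z -0.08 tip->C 17.3mm tiltx 0.0044 tilty 0.0028 tq 0.337 F [ 1.  -9.4  2.5] M [-2.02 -0.51 -0.87] q [-0.17  0.38  0.21  2.19 -0.14  0.57 -1.46]
contact_force: [-1.9, -12.1, 4.5]
finger_force: 100.4
TQ 0.429 +- 0.097
t 19.88 yaw -15.91 C in tool (cm) x 12.80 y -0.52 z -0.12 tip->C 17.2mm tiltx 0.0030 tilty 0.0025 tq 0.424 F [ -2.1 -10.7   4.5] M [-2.47 -0.16 -0.97] q [-0.29  0.39  0.27  2.19 -0.18  0.58 -1.74]
```

```bash
python3 -m pendant '{"xyz":[[0.1,-1.61,-0.04],[0,0,0]],"twist":[[0,0,0.125],[0,0,0]]}' | grep force
python3 tq.py .0891; python3 -m pendant '{"xyz":[[0.1,-1.61,0.0],[0,0,0]],"twist":[[0,0,0.125],[0,0,0]]}'|grep force
python3 tq.py .0888
```

```text
contact_force: [-2.9, -12.5, 3.6]
finger_force: 100.3
TQ 0.569 +- 0.046
t 20.38 yaw -23.09 C in tool (cm) x 12.79 y -0.57 z -0.12 tip->C 17.1mm tiltx 0.0021 tilty 0.0030 tq 0.623 F [ -2.1 -12.5   4.7] M [-2.71  0.03 -0.97] q [-0.35  0.4   0.3   2.18 -0.2   0.59 -1.88]
contact_force: [-4.1, -11.9, 4.3]
finger_force: 100.5
TQ 0.573 +- 0.021
t 20.88 yaw -30.26 C in tool (cm) x 12.78 y -0.60 z -0.12 tip->C 17.0mm tiltx 0.0013 tilty 0.0036 tq 0.568 F [ -4.  -11.7   4.6] M [-2.86  0.34 -0.99] q [-0.4   0.41  0.33  2.16 -0.22  0.6  -2.01]
```

```bash
python3 -m pendant '{"xyz":[[0.04,-0.8,-0.03],[0,0,0]],"twist":[[0,0,0.0625],[0,0,0]]}' | grep force
python3 tq.py .0888; python3 -m pendant '{"xyz":[[0.04,-0.8,0.0],[0,0,0]],"twist":[[0,0,0.0625],[0,0,0]]}'|grep force
python3 tq.py .0887
```

```text
contact_force: [-4.7, -13.0, 4.9]
finger_force: 100.4
TQ 0.666 +- 0.062
t 21.38 yaw -33.84 C in tool (cm) x 12.76 y -0.65 z -0.12 tip->C 16.8mm tiltx 0.0006 tilty 0.0046 tq 0.535 F [ -4.  -11.8   3.8] M [-2.93  0.51 -1.02] q [-0.42  0.42  0.34  2.16 -0.24  0.61 -2.07]
contact_force: [-4.8, -13.3, 4.6]
finger_force: 100.4
TQ 0.703 +- 0.035
t 21.88 yaw -37.40 C in tool (cm) x 12.75 y -0.67 z -0.14 tip->C 16.7mm tiltx 0.0000 tilty 0.0052 tq 0.780 F [ -5.5 -12.9   4.6] M [-2.97  0.69 -0.97] q [-0.45  0.43  0.36  2.14 -0.25  0.61 -2.14]
```

```bash
python3 -m pendant '{"xyz":[[0.04,-0.75,-0.03],[0,0,0]],"twist":[[0,0,0.058],[0,0,0]]}' | grep force
python3 tq.py .0886;python3 tq.py .0886
```

```text
contact_force: [-6.2, -12.6, 5.9]
finger_force: 100.4
TQ 0.716 +- 0.061
t 22.38 yaw -40.71 C in tool (cm) x 12.74 y -0.69 z -0.12 tip->C 16.6mm tiltx -0.0005 tilty 0.0060 tq 0.633 F [ -5.9 -11.5   5.3] M [-2.93  0.98 -0.99] q [-0.47  0.43  0.37  2.13 -0.26  0.62 -2.19]
TQ 0.710 +- 0.062
t 22.62 yaw -40.71 C in tool (cm) x 12.74 y -0.69 z -0.12 tip->C 16.6mm tiltx -0.0006 tilty 0.0060 tq 0.772 F [ -5.6 -12.7   4.8] M [-2.86  0.98 -0.95] q [-0.47  0.43  0.37  2.13 -0.26  0.62 -2.19]
```

```bash
python3 -m pendant '{"xyz":[[0.04,-0.8,0],[0,0,0]],"twist":[[0,0,0.0625],[0,0,0]]}' | grep force
python3 tq.py .0886;python3 tq.py .0886
```

```text
contact_force: [-7.7, -11.0, 5.9]
finger_force: 100.4
TQ 0.767 +- 0.043
t 23.12 yaw -44.27 C in tool (cm) x 12.73 y -0.71 z -0.14 tip->C 16.5mm tiltx -0.0010 tilty 0.0068 tq 0.842 F [ -7.5 -11.4   6.1] M [-2.82  1.13 -0.88] q [-0.49  0.44  0.39  2.12 -0.27  0.63 -2.26]
TQ 0.765 +- 0.088
t 23.38 yaw -44.27 C in tool (cm) x 12.73 y -0.71 z -0.14 tip->C 16.5mm tiltx -0.0011 tilty 0.0068 tq 0.775 F [ -7.5 -11.3   5.1] M [-2.9   1.1  -0.94] q [-0.49  0.44  0.39  2.12 -0.27  0.63 -2.26]
```

Torque is about 0.76 Nm, so I'm stopping here. Unload and pull clear.

```bash
python3 -m pendant '{"xyz":[[0,0.3,-0.08],[0,0.25,0],[0,0,0]],"twist":[[0,0,0],[0,0,0],[0,0,0]]}' | grep force
python3 rel.py .0886; python3 -m pendant '{"xyz":[[-1,0,0],[-1.3,0,0],[-1.5,0,0],[-1,0,0],[0,0,-3.4],[0,0,-3.4],[0,0,-3.4],[0,0,0]],"twist":[[0,0,0],[0,0,0],[0,0,0],[0,0,0],[0,0,0],[0,0,0],[0,0,0],[0,0,0]]}'; python3 rel.py .0886
```

```text
contact_force: [-0.9, -5.5, -0.4]
finger_force: 99.3
t 23.75 yaw -44.01 C in tool (cm) x 12.72 y -0.85 z 0.03 tip->C 16.4mm tiltx 0.0015 tilty 0.0016 tq 0.424 F [-0.9 -5.5 -0.4] M [-1.47  0.05 -0.18] q [-0.48  0.44  0.39  2.13 -0.27  0.62 -2.25]
clock: 24.75
tcp_pos: [0.4505, 0.0826, 0.2581]
tool_rot: [0.928, -0.373, 0.002, -0.002]
contact_force: [1.0, 0.5, -2.3]
grip_width: 0.0197
finger_force: 99.4
t 24.75 yaw -43.81 C in tool (cm) x 17.64 y -0.37 z 10.46 tip->C 65.6mm tiltx 0.0019 tilty -0.0055 tq -0.165 F [ 1.   0.5 -2.3] M [0.08 0.   0.02] q [-0.66  0.2   0.46  2.13 -0.13  0.83 -2.46]
```

```bash
python3 tq.py .0886; python3 -m pendant '{"xyz":[[0,0,0],[0,0,0],[0,0,0],[0,0,0],[0,0,0],[-0.84,5.6,0],[-0.84,5.6,0],[-0.84,5.6,0],[-0.84,5.6,0],[-0.84,5.6,0],[-0.84,5.6,0],[0,0,0]],"twist":[[0,0,-0.186],[0,0,-0.186],[0,0,-0.186],[0,0,-0.186],[0,0,-0.186],[0,0,0],[0,0,0],[0,0,0],[0,0,0],[0,0,0],[0,0,0],[0,0,0]]}'; python3 rodnut.py w5 .107; python3 rel.py
python3 - <<'E'
from look import *
for c in ["top","scene"]:
    z=np.load(c+".npz"); im,d=arm.capture(c); W=cloud(c,d,z["K"],z["E"]); X,Y,Z=np.moveaxis(W,-1,0); r,g=im[...,0].astype(int),im[...,1].astype(int)
    n=(Z>.09)&(Z<.116)&(np.hypot(X-.581,Y+.036)<.042)&(r>g+20); print(c,n.sum(),np.median(Z[n]))
    cv2.imwrite(f"pics/{c}_b.png",im[...,::-1])
    if c=="top": print(dashes(im,W,float(np.median(Z[n]))))
E
```

```text
TQ 0.032 +- 0.102
t 25.00 yaw -43.86 C in tool (cm) x 17.76 y -0.72 z 10.06 tip->C 66.8mm tiltx -0.0010 tilty 0.0024 tq 0.114 F [ 0.2 -1.  -2.1] M [ 0.03 -0.01  0.01] q [-0.66  0.21  0.46  2.13 -0.13  0.83 -2.46]
clock: 26.5
tcp_pos: [0.453, -0.263, 0.255]
tool_rot: [0.997, 0.078, -0.001, 0.001]
contact_force: [-0.1, 1.0, -1.8]
grip_width: 0.0197
finger_force: 99.2
((0.0, 0.0, 0.0), np.float64(nan), np.int64(0), np.float64(nan), np.float64(nan))
t 26.55 yaw 9.14 C in tool (cm) x 16.22 y -20.05 z 9.39 tip->C 51.4mm tiltx -0.0027 tilty -0.0000 tq 0.035 F [ 0.6  0.6 -2.1] M [ 0.1   0.02 -0.01] q [ 0.03  0.33  0.51  1.98 -0.21  0.88 -0.76]
top 463 0.10360231689542387
((0.5800915956497192, -0.03784554824233055, 0.03997229039669037), np.float64(32.60641008996367), np.int64(26), np.float64(0.928523159207352), np.float64(0.10364419082805731))
scene 369 0.10349843766533062look.py:17: RuntimeWarning: Mean of empty slice.
  a=np.arctan2(Y-cy,X-cx)[dk]; ph=np.angle(np.exp(6j*a).mean())/6
  ret = ret.dtype.type(ret / rcount)
look.py:18: RuntimeWarning: Mean of empty slice.
  return (cx,cy,rad),np.degrees(ph)%60,dk.sum(),abs(np.exp(6j*a).mean()),np.median(Z[n])
  return _methods._mean(a, axis=axis, dtype=dtype,
Traceback (most recent call last):
  File "rodnut.py", line 8, in <module>
    import sys; go(sys.argv[1],float(sys.argv[2]))
                ~~^^^^^^^^^^^^^^^^^^^^^^^^^^^^^^^^
  File "rodnut.py", line 4, in go
    X,Y,Z=np.moveaxis(W,-1,0); n=(abs(Z-zt)<.005)&(np.hypot(X-.581,Y+.037)<.045); p=W[n][:,:2]; print((p.max(0)+p.min(0))/2,np.ptp(p,axis=0))
                                                                                                       ~~~~~^^^
ValueError: zero-size array to reduction operation maximum which has no identity
```

```bash
python3 -m pendant '{"xyz":[[0.5,-0.45,3],[0,0,4],[0,0,4],[0,0,4],[0,0,1.8],[0,0,0],[0,0,0]],"twist":[[0,0,0],[0,0,0],[0,0,0],[0,0,0],[0,0,0],[0,0,0],[0,0,0]]}'
```

```text
clock: 27.52
tcp_pos: [0.4597, -0.2529, 0.0892]
tool_rot: [0.997, 0.082, 0.001, 0.0]
contact_force: [-0.9, -0.8, -1.4]
grip_width: 0.02
finger_force: 99.3
```

```bash
python3 -m pendant '{"xyz":[[0,0,0.4],[0,0,0.3],[0,0,0]],"twist":[[0,0,0],[0,0,0],[0,0,0]]}'; python3 -m pendant '{"xyz":[[0,0,0.1],[0,0,0]],"twist":[[0,0,0],[0,0,0]]}'
```

```text
clock: 27.9
tcp_pos: [0.4592, -0.2529, 0.0813]
tool_rot: [0.997, 0.082, 0.0, 0.0]
contact_force: [0.4, -0.7, -0.6]
grip_width: 0.0197
finger_force: 99.6
clock: 28.15
tcp_pos: [0.4592, -0.253, 0.0813]
tool_rot: [0.997, 0.082, 0.001, -0.0]
contact_force: [-1.2, 1.4, 10.9]
grip_width: 0.0196
finger_force: 101.2
```

Touching. Release, let it settle, and lift away.

```bash
python3 -m pendant '{"xyz":[[0,0,-0.1],[0,0,0],[0,0,0],[0,0,0],[0,0,0]],"twist":[[0,0,0],[0,0,0],[0,0,0],[0,0,0],[0,0,0]]}' 5; python3 -m pendant '{"xyz":[[0,0,-2],[0,0,-4],[0,0,-4],[0,0,-4],[0,0,-4],[0,0,0],[0,0,0]],"twist":[[0,0,0],[0,0,0],[0,0,0],[0,0,0],[0,0,0],[0,0,0],[0,0,0]]}'
python3 - <<'E'
from look import *
im,d,K,E,W=look("w6"); m,r,z=barfit(im,W,d); print(m.sum(),r,z)
X,Y,Z=np.moveaxis(W,-1,0); b=m; A=np.c_[W[b][:,:2]-W[b][:,:2].mean(0),np.ones(b.sum())]; print(np.linalg.lstsq(A,Z[b],rcond=None)[0])
E
```

```text
clock: 28.78
tcp_pos: [0.4587, -0.2528, 0.0809]
tool_rot: [0.997, 0.082, -0.0, 0.0]
contact_force: [-0.0, 0.3, -0.3]
grip_width: 0.05
finger_force: 0.0
clock: 29.65
tcp_pos: [0.4584, -0.2524, 0.2604]
tool_rot: [0.997, 0.082, -0.0, -0.0]
contact_force: [0.1, 0.5, -0.1]
grip_width: 0.0501
finger_force: 0.0
2290 ((0.43934062123298645, -0.25596222281455994), (0.10655729472637177, 0.020423725247383118), 9.080513954162598) 0.02533825381742716
[-0.00683745  0.00241151  0.0252619 ]
```

View pics/w6.png

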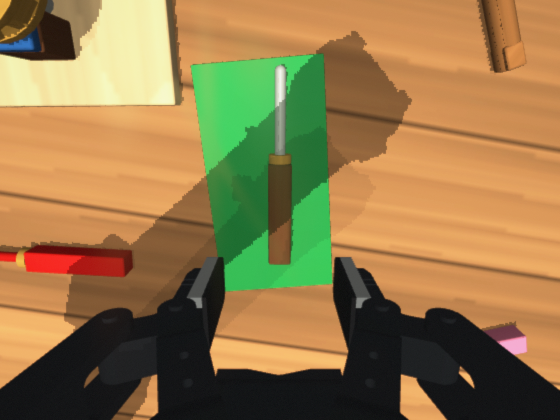

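The bar lies flat on the mat, with the handle at (280,215) and the tip at (281,67), inside the mat edge. The gripper is clear, so I'm handing in.

```bash
python3 -c "
from bench import arm
print(arm.job_done(), arm.get_obs()['clock'])"
```

```text
the job is handed in; nothing more can be done
the job is handed in; nothing more can be done
```

I turned the nut clockwise with the bar in two bites to a measured 0.76 Nm or so, laid the bar back flat on the green mat and handed the job in at about 30 s; no verdict came back.

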